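# Fill the choke cassette, unlatch it from its loading dock and hold it up

### The job

Two finished chokes still lie on the bare bench top (not the three on the wire mesh): set each one down (do not drop it), leads up, in one of the two empty pockets of the aluminium cassette that is latched in the blue loading dock. When all four pockets are full, pinch the two orange side catches of the cassette's handle together, lift the cassette out by them, and finish while holding it level and still in the air, its underside at least 8 cm above the dock plate, with the catches still pinched and all four chokes in their pockets. Leave the tape, the glue bottle and the felt pen where they are.

Things in the scene. Friction and masses are not known exactly. Their poses are not given: they have to be found in the camera images.
- dock: Blue loading dock, fixed: base plate 100 x 250 mm, top 12 mm above the bench, long along its y. Origin: centre, at bench level. Black corner locators 8 mm high hold the cassette with 1 mm play. Midway on each long side a steel keeper (26 mm along y, x 26 to 41 mm, top 26 mm above the plate) laps over a catch's nose, so the cassette cannot be lifted until both catches are pushed in.
- dock_seat (a point): Centre of the dock plate's upper face (12 mm above the bench), where the docked cassette's origin rests; axes as the dock's.
- cassette: Loose aluminium tray, 48 x 224 mm, long along its y, about 0.36 kg empty, standing in the dock (same axes). Origin: centre of its underside. Floor 5 mm thick; four 39 x 39 mm pockets in a row along y, walls up to z = 15 mm; finger notches 28 mm wide in both long sides, down to z = 9 mm. Black handle in the middle, 38 x 41 mm, up to z = 73 mm, orange catches on its -x and +x faces.
- pocket_1 (a point): Centre of the floor of the pocket at cassette y = +88 mm. Empty at the start.
- pocket_2 (a point): Centre of the floor of the pocket at y = +44 mm. Holds choke_c at the start.
- pocket_3 (a point): Centre of the floor of the pocket at y = -44 mm. Empty at the start.
- pocket_4 (a point): Centre of the floor of the pocket at y = -88 mm. Holds choke_d at the start.
- handle_mid (a point): On the handle's axis, 52 mm above the cassette's underside, midway between the two catch pads; axes as the cassette's. The pads are upright orange plates, 26 mm wide along y, 34 to 64 mm above the underside; their outer faces are 56 mm apart along x at rest, 42 mm with both pushed fully in.
- catch_near (a joint): How far the catch on the cassette's -x face (towards the robot) is pushed in, m: 0 out (latched), 0.007 fully in; its nose is clear of the keeper beyond 0.004. Spring 3 N at rest, 6.5 N fully in.
- catch_far (a joint): The same for the catch on the +x face.
- choke_a: Wound copper-and-green ring choke, outside diameter 36 mm, body 15 mm tall, stiff wire leads rising to 28 mm at its two sides along its own y; 34 g. Origin: centre of its underside; z up. Lies upright on the bench at the start.
- choke_b: Wound copper-and-green ring choke, outside diameter 36 mm, body 15 mm tall, stiff wire leads rising to 28 mm at its two sides along its own y; 34 g. Origin: centre of its underside; z up. Lies upright on the bench at the start.
- choke_c: Wound copper-and-green ring choke, outside diameter 36 mm, body 15 mm tall, stiff wire leads rising to 28 mm at its two sides along its own y; 34 g. Origin: centre of its underside; z up. Already in pocket_2.
- choke_d: Wound copper-and-green ring choke, outside diameter 36 mm, body 15 mm tall, stiff wire leads rising to 28 mm at its two sides along its own y; 34 g. Origin: centre of its underside; z up. Already in pocket_4.
- tape: Roll of yellow tape lying flat, 62 mm across, 18 mm high; leave alone. Origin: centre of its underside.
- glue: White glue bottle with a red nozzle, 37 mm across, 126 mm tall, standing; leave alone. Origin: centre of its underside.
- felt_pen: Black and red felt pen lying on the bench, 120 mm long, 13 mm thick; leave alone. Origin: its middle, on the bench.
There are look-alikes about, which are no part of the job. Leave any purple look-alike of the choke_b alone.

How it is judged:
By the outcome, as a careful person would: the job done as asked, in the order asked, and still so for the second after the job is handed in, while the arm keeps its last pose, push and grip.
It also fails if it takes over 67 s, if anything falls off the work surface, if the arm or the gripper's body presses on something with over 40 N, if the wrist force passes 120 N, or if a joint passes its speed limit or range.

### The arm

A 6-joint arm with a two-finger parallel gripper is mounted at the origin on a cart in front of the work surface, level with it; the furniture and walls round the work are solid. World frame = base frame: x ahead of the robot, y to its left, z up, the work surface at z = 0. Lengths are in m, angles in rad, forces in N, time in s.
With the tool pointing down it reaches from about 0.375 to 0.825 m from the base axis. Payload 5.5 kg.
Tool frame: the origin (TCP) lies at the very end of the fingers, on their centre line; the grasp point (between the pads) lies 19 mm behind it; z points along the fingers, y is the line along which they close (so a half turn about z gives the same grasp; the last joint's range is limited). The gripper opens to 85 mm and grips with 20 to 120 N. Pads are 22 mm wide; open, the fingers measure 114 mm over their backs; the gripper's body (76 mm by 85 mm) begins 54 mm behind the grasp point. The pads swing forward as they close: fully open they stand 13 mm farther back than shut.
Start: joints at [-1.108, 0.314, -0.047, 1.21, 0, 1.571], TCP at [0.268, -0.537, 0.198] pointing down, gripper open.
Joint ranges: [-2.67, 2.67], [-0.69, 1.73], [-1.03, 1.25], [-2.08, 2.16], [-1.42, 1.45], [-3.14, 3.14]. Speed limits (rad/s): [2.39, 2.39, 3.01, 3.14, 3.14, 3.14].

### API

Orientations are given as a rotation vector (axis times angle).
In Python, from station import robot, read_camera, calibration gives the robot as it stands.
- The arm moves only by the shell command python3 -m handwheel 'ROWS' [FORCE]. ROWS is JSON, one flat list of numbers, 5 for each row, row after row: the closure, from 0 (fully open) to 1 (shut), then the shift along the world's x, y, z in m, then the turn about the world's z in degrees. In form: [fingers, tx, ty, tz, yaw, fingers, tx, ty, tz, yaw, ...]. A call has 1 to 10 rows; each row is the pose to reach, as a shift and turn from the pose commanded when the call began; what a row does not reach only later rows make up. A row lasts 1/12 s, in which the tool goes at most 41.7 mm and 7.16 degrees, less where a joint would pass 70% of its speed; a pose out of reach is approached as far as the arm can. A call with a gripper value outside its range is refused whole. The fingers move at their own pace and stop on an object; FORCE is the grip in N (left out, the last holds). Time passes only in rows, so rows that repeat a pose let the fingers close. It gives the time, the measured TCP pose, the force, the opening and the grip force at its end, in the units of the state.
- robot.get_obs(): the state, without advancing time (a new reading comes with each control period).
- read_camera(name): name is "side" or "top"; returns the picture (480x640x3 uint8, red, green, blue); there is no depth.
- calibration(name): a dict with "fx", "fy", "cx", "cy" (pixels), "view" (4x4, takes a point from world to camera coordinates). Camera axes: x right, y down, z forward; pixel columns grow to the right and rows downward; lengths in m; the calibration is good to about 2 mm. A picture is of the moment at which its call begins. calibration takes no time and is no camera call.
- robot.job_done(): hands the job in; it is judged then, once.
The state is a dict: "clock": time; "q": joint angles; "dq": joint speeds; "joint_efforts": joint torques, N m; "eef_pos": TCP position; "tool_rot": TCP orientation; "contact_force": force on the tool from outside, world axes, zero at the start; "torque": the same for the moment, N m; "grip_width": finger opening in m; "grasp_force": force on a finger pad.
Only numpy, scipy, OpenCV 4.12 (cv2) and the standard library are available. Lean on these libraries where they do the work, as an engineer would, in place of code of your own. Each camera call takes 0.05 s, during which the arm holds its last target. There are 200 camera calls.

## Working session

There is one attempt and no reset: what is moved stays moved. The work goes in short steps, Python scripts to look and compute and a shell command to move; the robot and the scene stay as the last step left them, time stands still between calls to the robot, and variables do not carry over. Pictures are saved under pics/ and viewed, at most 10 in all, crops included, and the job is handed in when it is done.

```bash
mkdir -p pics
python3 - <<'E'
from station import robot, read_camera, calibration
import cv2, numpy as np
for n in ("top","side"):
    cv2.imwrite(f"pics/{n}0.png",cv2.cvtColor(read_camera(n),cv2.COLOR_RGB2BGR))
    c=calibration(n);print(n,c["fx"],c["fy"],c["cx"],c["cy"]);print(np.round(c["view"],3))
    V=np.array(c["view"]);print(-V[:3,:3].T@V[:3,3])
o=robot.get_obs();print(o)
E
```

```text
top 461.084896023658 461.084896023658 322.49544061279374 238.1203747865228
[[ 0.029 -0.999  0.018  0.051]
 [-0.993 -0.03  -0.117  0.587]
 [ 0.118 -0.014 -0.993  1.088]
 [ 0.     0.     0.     1.   ]]
[0.45361985 0.08412633 1.14819938]
side 519.5230702318026 519.5230702318026 321.56923891972355 252.04766707394933
[[ 0.999  0.034  0.02  -0.608]
 [ 0.032 -0.402 -0.915  0.085]
 [-0.023  0.915 -0.403  0.952]
 [ 0.     0.     0.     1.   ]]
[ 0.62731688 -0.81560491  0.47306587]
{'clock': 0.1, 'q': array([-1.10797901e+00,  3.14173812e-01, -4.79835594e-02,  1.21018955e+00,
        8.57609115e-06,  1.57077538e+00]), 'dq': array([ 0.00025437, -0.0017395 ,  0.00215324, -0.00148208, -0.00076028,
       -0.00029403]), 'joint_efforts': array([-1.39868043e-03, -5.40766060e+01,  3.40540981e+01,  1.12003129e-02,
       -1.94877966e-04,  7.72129454e-06]), 'eef_pos': array([ 0.26763062, -0.53636716,  0.19770776]), 'tool_rot': array([-3.05637273e+00, -7.20206081e-01,  5.45217592e-04]), 'contact_force': array([ 0.60808944, -0.14868784, -0.37584241]), 'torque': array([-0.0057892, -0.0292908, -0.0185728]), 'grasp_force': 0.0, 'grip_width': 0.08498400209081948}
```

View pics/top0.png

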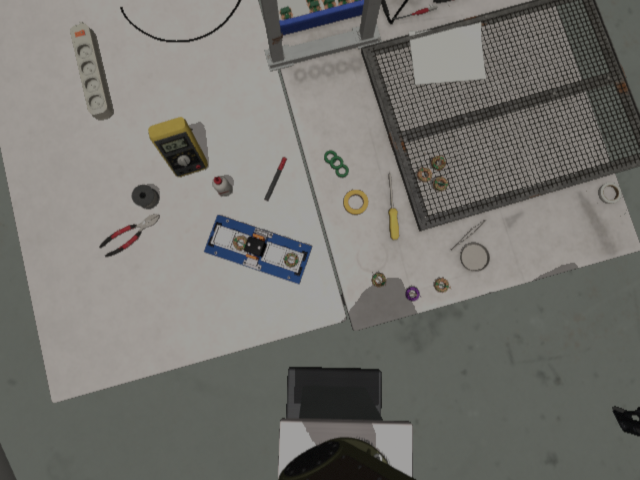

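View pics/side0.png

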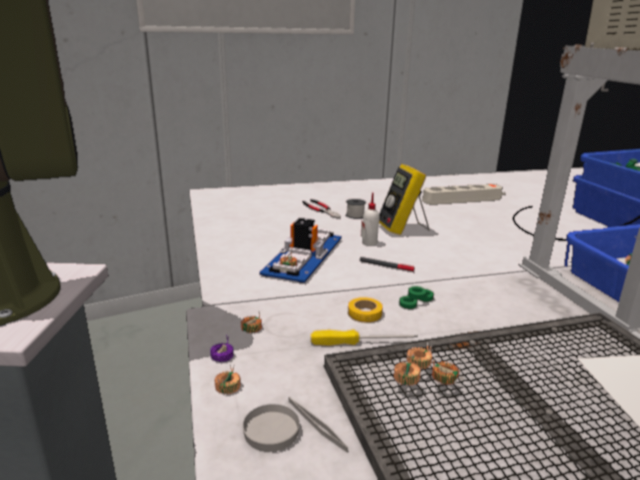

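The top view shows bench chokes at (378,280) and (442,285), a purple look-alike at (412,293) and the dock at (258,248). In the side view the same items are at (251,324), (228,382), (222,352) and (303,255). Next I'll look at enlarged crops.

```bash
cat > h.py <<'E'
from station import robot, read_camera, calibration
import cv2, numpy as np
def grab(n,k=1):
    return cv2.cvtColor(np.mean([read_camera(n) for _ in range(k)],0).astype(np.uint8),cv2.COLOR_RGB2BGR)
def ray(n,uv):
    c=calibration(n);V=np.array(c["view"]);R=V[:3,:3]
    d=R.T@np.array([(uv[0]-c["cx"])/c["fx"],(uv[1]-c["cy"])/c["fy"],1]);return -R.T@V[:3,3],d
def plane(n,uv,z):
    o,d=ray(n,uv);return (o+d*(z-o[2])/d[2])
def proj(n,p):
    c=calibration(n);V=np.array(c["view"]);q=V[:3,:3]@np.asarray(p)+V[:3,3]
    return np.array([c["fx"]*q[0]/q[2]+c["cx"],c["fy"]*q[1]/q[2]+c["cy"]])
def tri(a,b):
    (o1,d1),(o2,d2)=ray("top",a),ray("side",b);d1/=np.linalg.norm(d1);d2/=np.linalg.norm(d2)
    s=np.linalg.lstsq(np.c_[d1,-d2],o2-o1,rcond=None)[0];p,q=o1+s[0]*d1,o2+s[1]*d2
    return (p+q)/2,np.linalg.norm(p-q)
def crop(im,x,y,w,h,s):
    return cv2.resize(im[y:y+h,x:x+w],None,fx=s,fy=s,interpolation=cv2.INTER_CUBIC)
E
python3 - <<'E'
from h import *
t=cv2.imread("pics/top0.png");s=cv2.imread("pics/side0.png")
a=crop(t,198,208,120,80,5);b=crop(t,365,265,90,35,5);c=crop(s,205,310,60,90,5);
W=np.zeros((600,800,3),np.uint8)
W[:400,:600]=a;W[400:575,:450]=b;cc=crop(s,205,310,60,90,3);W[:270,610:790]=cc;d=crop(s,258,215,90,70,3.8);W[330:596,455:797]=d
cv2.imwrite("pics/c1.png",W)
hsv=cv2.cvtColor(t,cv2.COLOR_BGR2HSV)
m=cv2.inRange(hsv,(100,120,40),(125,255,255));m[:200]=0
m=cv2.morphologyEx(m,cv2.MORPH_CLOSE,np.ones((9,9)))
cn=max(cv2.findContours(m,0,2)[0],key=cv2.contourArea)
r=cv2.minAreaRect(cn);bp=cv2.boxPoints(r);P=np.array([plane("top",p,.012) for p in bp])
print("dock px",r,"\n",np.round(P,4),"c",P.mean(0),np.linalg.norm(np.diff(P,axis=0),axis=1))
for n,im,boxes in(("top",t,[(365,268,26,26),(430,272,26,26),(400,280,26,26)]),("side",s,[(236,312,32,22),(210,368,34,28),(205,338,34,26)])):
    H=cv2.cvtColor(im,cv2.COLOR_BGR2HSV)
    for x,y,w,h in boxes:
        k=(H[y:y+h,x:x+w,1]>75).astype(np.uint8)*255
        cn=max(cv2.findContours(k,0,2)[0],key=cv2.contourArea)+[x,y]
        (cx,cy),rad=cv2.minEnclosingCircle(cn);br=cv2.boundingRect(cn);M=cv2.moments(cn)
        print(n,(cx,cy),rad,br,M["m10"]/M["m00"],M["m01"]/M["m00"],plane(n,(M["m10"]/M["m00"],M["m01"]/M["m00"]),.01))
E
```

```text
dock px ((282.4500427246094, 257.1500244140625), (47.11793518066406, 38.57978057861328), 18.434946060180664) 
 [[0.5093 0.2341 0.012 ]
 [0.6008 0.2081 0.012 ]
 [0.567  0.0962 0.012 ]
 [0.476  0.1232 0.012 ]] c [0.53827686 0.16541647 0.012     ] [0.09515684 0.11694954 0.09494766]
top (378.441162109375, 279.558837890625) 6.600554943084717 (372, 273, 14, 14) 378.4020028612303 279.6680972818312 [ 0.48965981 -0.07268907  0.01      ]
top (441.0, 284.54998779296875) 6.760454177856445 (435, 278, 13, 14) 441.2844827586207 284.63793103448273 [ 0.48195515 -0.22833742  0.01      ]
top (412.0957336425781, 293.39361572265625) 6.728443622589111 (406, 287, 13, 14) 412.01484480431844 293.3819163292847 [ 0.45845705 -0.15599959  0.01      ]
side (251.0, 324.0) 10.770429611206055 (241, 316, 21, 17) 250.96926229508196 324.1318306010929 [ 0.49282843 -0.07322686  0.01      ]
side (227.208984375, 381.8064880371094) 13.318780899047852 (215, 372, 26, 22) 227.22298850574714 382.26245210727967 [ 0.48399744 -0.22765725  0.01      ]
side (221.5, 351.1666564941406) 11.702422142028809 (210, 342, 23, 20) 221.34092346616063 352.6571790006325 [ 0.46086247 -0.15754096  0.01      ]
```

View pics/c1.png

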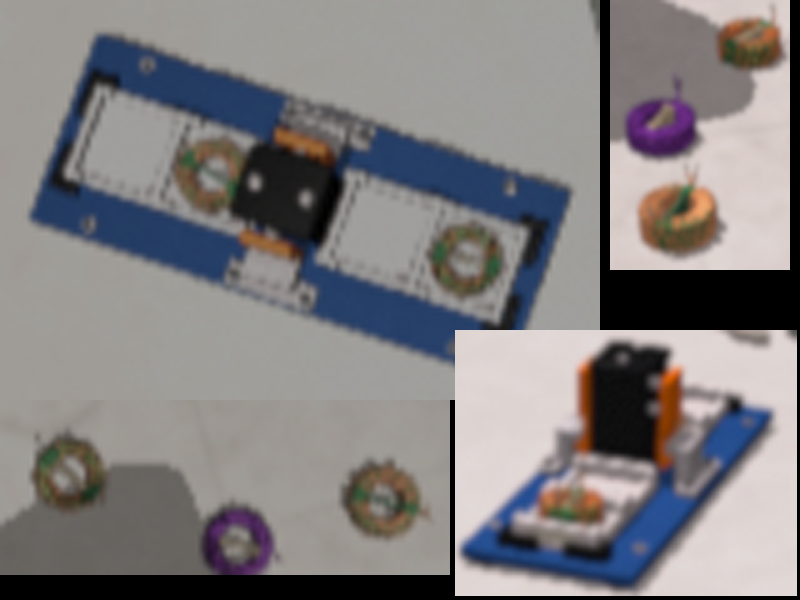

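Choke A has its leads along the image diagonal, so I'll grip at about -45°. Choke B's leads lie nearly along world y, so about -15°. Pockets 1 (left) and 3 (just right of the handle) are empty. Next I'll measure the dock and the lead angles.

Run:
```python
from h import *
res={}
for n,(x0,x1,y0,y1) in(("top",(195,320,205,290)),("side",(255,350,225,285))):
    im=cv2.imread(f"pics/{n}0.png");S=4
    z=cv2.resize(im[y0:y1,x0:x1],None,fx=S,fy=S,interpolation=cv2.INTER_CUBIC)
    m=cv2.inRange(cv2.cvtColor(z,cv2.COLOR_BGR2HSV),(100,110,30),(130,255,255))
    cs=[c for c in cv2.findContours(m,0,2)[0] if cv2.contourArea(c)>300]
    hull=cv2.convexHull(np.vstack(cs))
    q=cv2.approxPolyN(hull,4,ensure_convex=True).reshape(-1,2).astype(float) if hasattr(cv2,'approxPolyN') else cv2.approxPolyDP(hull,20,True).reshape(-1,2)
    q=(q+.5)/S-.5+[x0,y0]
    P=np.array([plane(n,p,.012) for p in q]);L=np.linalg.norm(np.roll(P,-1,0)-P,axis=1)
    print(n,np.round(q,1).tolist(),"\n",np.round(P[:,:2],4).tolist(),L.round(4),"c",P.mean(0).round(4))
    i=np.argmax(L);d=P[(i+1)%4]-P[i];e=P[(i+3)%4]-P[(i+2)%4];d=d-e;d*=np.sign(d[1]);print("yaw",np.degrees(np.arctan2(d[1],d[0]))-90)
    # handle pads
    o=cv2.inRange(cv2.cvtColor(z,cv2.COLOR_BGR2HSV),(5,150,100),(22,255,255))
    for c in cv2.findContours(o,0,2)[0]:
        if cv2.contourArea(c)>100:
            b=cv2.boundingRect(c);M=cv2.moments(c);print("orange",np.array([M["m10"]/M["m00"],M["m01"]/M["m00"]])/S+[x0,y0],cv2.contourArea(c)/16)
t=cv2.imread("pics/top0.png")
for cx,cy in((378.4,279.6),(441.2,284.6)):
    x,y=int(cx)-10,int(cy)-10;H=cv2.cvtColor(crop(t,x,y,21,21,4),cv2.COLOR_BGR2HSV)
    g=cv2.inRange(H,(30,60,20),(90,255,255));p=np.argwhere(g)[:,::-1]/4+[x,y]
    p=p[np.hypot(*(p-[cx,cy]).T)<9];d=p-[cx,cy];w=(np.exp(2j*np.arctan2(d[:,1],d[:,0]))).mean()
    a=np.angle(w)/2;D=plane("top",(cx+8*np.cos(a),cy+8*np.sin(a)),.015)-plane("top",(cx,cy),.015)
    print("green axis world deg",np.degrees(np.arctan2(D[1],D[0])),abs(w),len(p))
```

```text
top [[298.6, 283.4], [203.9, 251.1], [217.4, 214.4], [311.1, 246.1]] 
 [[0.4749, 0.1234], [0.5471, 0.3591], [0.6397, 0.3311], [0.5675, 0.0956]] [0.2466 0.0968 0.2463 0.0967] c [0.5573 0.2273 0.012 ]
yaw -17.048192072235153
orange [251.35207231 256.6212522 ] 11.8125
orange [258.33986111 236.67986111] 18.75
side [[303.9, 282.1], [257.6, 273.9], [279.1, 253.4], [347.6, 229.1]] 
 [[0.5712, 0.0828], [0.4768, 0.1122], [0.5085, 0.2158], [0.6596, 0.3746]] [0.0989 0.1084 0.2192 0.3049] c [0.554  0.1964 0.012 ]
yaw -16.89562064355576
orange [293.54340278 260.50983796] 13.5
orange [313.9784096  236.45583782] 92.875
orange [292.13853695 235.81214178] 34.53125
green axis world deg -124.52961007150734 0.6245881940458395 428
green axis world deg -102.42522005815901 0.8692983048106034 279
```

Run:
```python
from h import *
for p in([.4749,.1234,.012],[.5675,.0956,.012],[.6397,.3311,.012]): print(proj("side",p))
for a,b in(((298.6,283.4),(260.1,272.1)),((311.1,246.1),(304.6,277.6)),((217.4,214.4),(341.4,236))): print(tri(a,b))
th=np.radians(-17.05);R=np.array([[np.cos(th),-np.sin(th)],[np.sin(th),np.cos(th)]])
for y in(.088,.044,0,-.044,-.088): print(y,np.array([.5573,.2273])+R@[0,y])
# chokes c,d in pockets seen from top, z=.012+.005+.01
for uv in((241,243),(291,260)): print(plane("top",uv,.03))
# tool start gripper, reach radii
for p in((.4905,-.073),(.483,-.228)): print(np.hypot(*p))
```

```text
[257.52779869 271.38896363]
[302.40012028 279.10104226]
[339.463522   235.49524998]
(array([0.47737527, 0.12391421, 0.01006454]), np.float64(0.005166666372971291))
(array([0.56952272, 0.09591265, 0.01494215]), np.float64(0.004551296132300922))
(array([0.64218276, 0.33160855, 0.0102263 ]), np.float64(0.004409057662260499))
0.088 [0.58310214 0.31143233]
0.044 [0.57020107 0.26936617]
0 [0.5573 0.2273]
-0.044 [0.54439893 0.18523383]
-0.088 [0.53149786 0.14316767]
[0.56814641 0.26608283 0.03      ]
[0.53039499 0.1431636  0.03      ]
0.4959024601673196
0.5341095393269062
```

```bash
python3 -m handwheel '[0,0.215,0.308,-0.098,51, 0,0.215,0.308,-0.098,51, 0,0.215,0.308,-0.098,51, 0,0.215,0.308,-0.098,51, 0,0.215,0.308,-0.098,51, 0,0.215,0.308,-0.098,51, 0,0.215,0.308,-0.098,51, 0,0.215,0.308,-0.098,51, 0,0.215,0.308,-0.098,51, 0,0.215,0.308,-0.098,51]' 30
python3 - <<'E'
from h import *
o=robot.get_obs();print(o["eef_pos"],o["tool_rot"],o["clock"])
t=grab("top");s=grab("side");cv2.imwrite("pics/t1.png",t);cv2.imwrite("pics/s1.png",s)
W=np.hstack([crop(t,380,220,120,110,3.3),crop(s,170,270,120,110,3.3)]);cv2.imwrite("pics/c2.png",W)
for n in("top","side"):print(n,proj(n,o["eef_pos"]))
E
```

```text
clock: 0.93
eef_pos: [0.4842, -0.2242, 0.0988]
tool_rot: [-2.443, -1.97, -0.002]
contact_force: [0.5, -0.9, 0.1]
grip_width: 0.0855
grasp_force: 0.0
[ 0.48417301 -0.22424171  0.0987636 ] [-2.44338373e+00 -1.97030007e+00 -1.52045059e-03] 0.9333
top [450.14616593 282.94284453]
side [224.30822101 326.6780623 ]
```

View pics/c2.png

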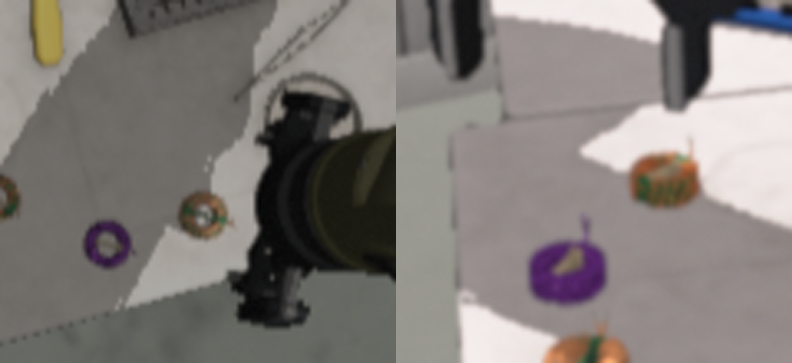

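The side crop shows the fingertips at about (191,294) and (255,303), higher than the projected TCP at (224,327). I'll check this with an overlay before going down.

Run:
```python
from h import *
from scipy.spatial.transform import Rotation as Ro
o=robot.get_obs();print(o["eef_pos"],o["clock"],o["dq"].round(3))
s=grab("side");t=grab("top")
R=Ro.from_rotvec(o["tool_rot"]).as_matrix();y=R[:,1];z=R[:,2]
ims=[]
for n,im,b in(("side",s,(150,190,140,190)),("top",t,(400,220,120,110))):
    k=4 if n=="top" else 3
    c=crop(im,*b,k)
    for d,col in((0,(0,0,255)),(-.013,(0,255,0)),(-.073,(255,0,0))):
        for w in(-.0425,0,.0425):
            p=(proj(n,o["eef_pos"]+y*w+z*d)-b[:2])*k;cv2.circle(c,tuple(p.astype(int)),3,col,-1)
    ims.append(c)
W=np.zeros((570,800,3),np.uint8);W[:570,:420]=ims[0];W[:440,420:]=ims[1][:440,:380]
cv2.imwrite("pics/c3.png",W);print(y)
```

```text
[ 0.48314776 -0.2264253   0.09931185] 1.0333 [-0.059 -0.016  0.011  0.017 -0.026 -0.029]
[ 0.97727618 -0.21195938 -0.00212023]
```

View pics/c3.png

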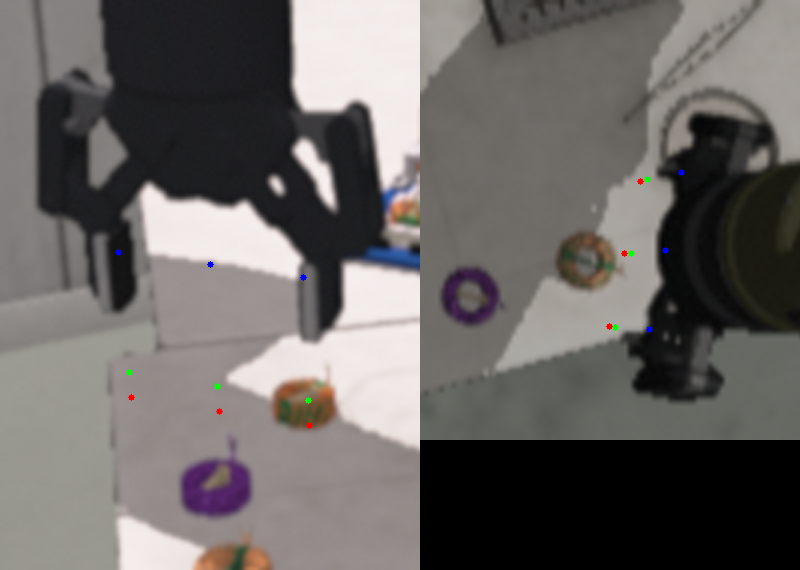

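Overlay: the fingers straddle the right x, but the tips appear about 30 mm behind the open-tip points. I'll triangulate the knuckles to find out whether the offset is in height.

```bash
python3 - <<'E'
from h import *
p=np.array
print("knuckles",tri((468.75,283.75),(218.3,220)))
for q in ((105,308),(318,338)):
    uv=p(q)/3+[150,190];o,d=ray("side",uv)
    print(q, "at y=-.226 plane:",(o+d*(-.226-o[1])/d[1]).round(4), "at z=.112:",plane("side",uv,.112).round(4))
E
python3 -m handwheel '[0,0,0,-0.04,0, 0,0,0,-0.04,0, 0,0,0,-0.04,0]'
python3 - <<'E'
from h import *
o=robot.get_obs();print(o["eef_pos"],o["contact_force"],o["clock"])
cv2.imwrite("pics/c4.png",crop(grab("side"),150,240,140,160,3.6))
E
```

```text
knuckles (array([ 0.48134665, -0.2165133 ,  0.24773551]), np.float64(0.004160687477887555))
(105, 308) at y=-.226 plane: [ 0.4361 -0.226   0.1494] at z=.112: [ 0.414  -0.1579  0.112 ]
(318, 338) at y=-.226 plane: [ 0.5282 -0.226   0.1382] at z=.112: [ 0.5205 -0.1799  0.112 ]
clock: 1.38
eef_pos: [0.4802, -0.2293, 0.0595]
tool_rot: [-2.449, -1.962, 0.003]
contact_force: [-0.3, 0.3, -0.6]
grip_width: 0.0852
grasp_force: 0.0
[ 0.48020062 -0.22934182  0.05954212] [-0.26404608  0.33401145 -0.61625203] 1.3833
```

View pics/c4.png

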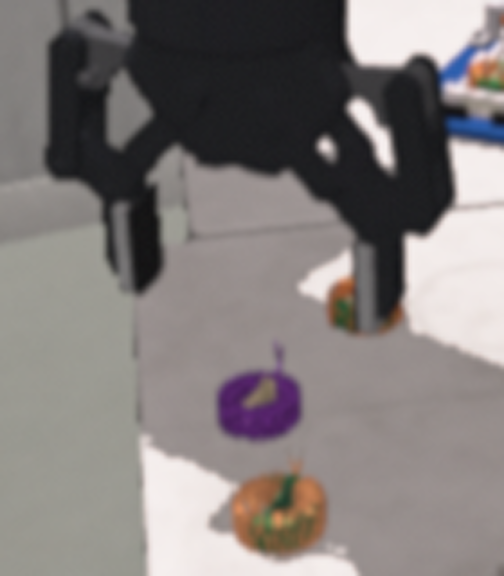

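The tips (135,290) and (370,330) still look about 4 cm above the reported TCP. I'll part-close in the air and measure the tips, checking the side camera against the handle's known height too.

```bash
python3 -m handwheel '[0.55,0,0,0,0, 0.55,0,0,0,0, 0.55,0,0,0,0, 0.55,0,0,0,0, 0.55,0,0,0,0, 0.55,0,0,0,0]'
python3 - <<'E'
from h import *
o=robot.get_obs();print(o["eef_pos"],o["clock"])
print("handle top (expect z .085)",tri((256.2,244.8),(304,221)), "glue tip .126",tri((218,180),(372.5,194)))
s=grab("side");c=crop(s,150,240,140,160,3.6)
for z in(0,.02,.04): 
    p=(proj("side",o["eef_pos"]+[0,0,z])-[150,240])*3.6;cv2.circle(c,tuple(p.astype(int)),3,(0,0,255),-1)
cv2.imwrite("pics/c5.png",c)
E
```

```text
clock: 1.93
eef_pos: [0.4831, -0.2289, 0.0608]
tool_rot: [2.449, 1.967, 0.0]
contact_force: [-0.7, 0.3, -0.4]
grip_width: 0.0382
grasp_force: 0.0
[ 0.48305631 -0.22892661  0.06081077] 1.9333
handle top (expect z .085) (array([0.56061415, 0.22187371, 0.08643226]), np.float64(0.0027190783663542635)) glue tip .126 (array([0.70557903, 0.31032959, 0.12221504]), np.float64(0.0098427227529036))
```

View pics/c5.png

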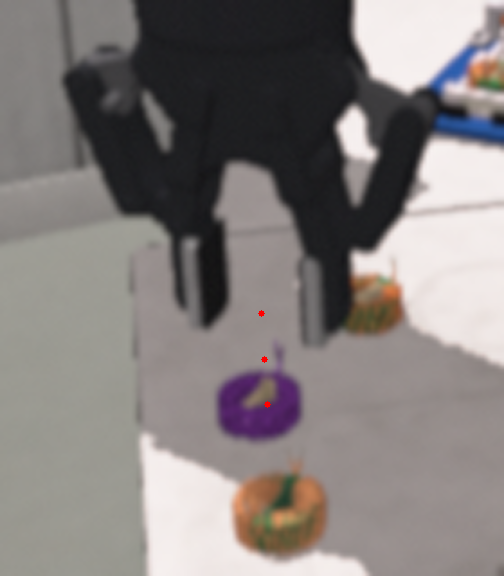

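The handle height checks out (86 against 85 mm), so the cameras are sound: the visible tips really sit about 25–30 mm above the reported TCP. I'll go down straddling the choke in guarded steps and watch the force.

```bash
python3 -m handwheel '[0.3,0,0,-0.02,0, 0.3,0,0,-0.04,0, 0.3,0,0,-0.04,0, 0.3,0,0,-0.04,0]'; python3 -m handwheel '[0.3,0,0,-0.006,0, 0.3,0,0,-0.012,0, 0.3,0,0,-0.014,0, 0.3,0,0,-0.014,0]'
python3 - <<'E'
from h import *
o=robot.get_obs()
s=grab("side");cv2.imwrite("pics/s6.png",s)
b=(180,320,100,80);c=crop(s,*b,6)
for z in(0,.02,.03,.04): 
    p=(proj("side",o["eef_pos"]+[0,0,z])-b[:2])*6;cv2.circle(c,tuple(p.astype(int)),3,(0,0,255),-1)
cv2.imwrite("pics/c6.png",c)
E
```

```text
clock: 2.32
eef_pos: [0.4817, -0.2282, 0.0198]
tool_rot: [-2.448, -1.965, 0.002]
contact_force: [0.2, 0.1, 0.2]
grip_width: 0.0599
grasp_force: 0.0
clock: 2.65
eef_pos: [0.4827, -0.2288, 0.0063]
tool_rot: [-2.45, -1.967, 0.0]
contact_force: [0.8, 1.3, 0.5]
grip_width: 0.0599
grasp_force: 0.0
```

View pics/c6.png

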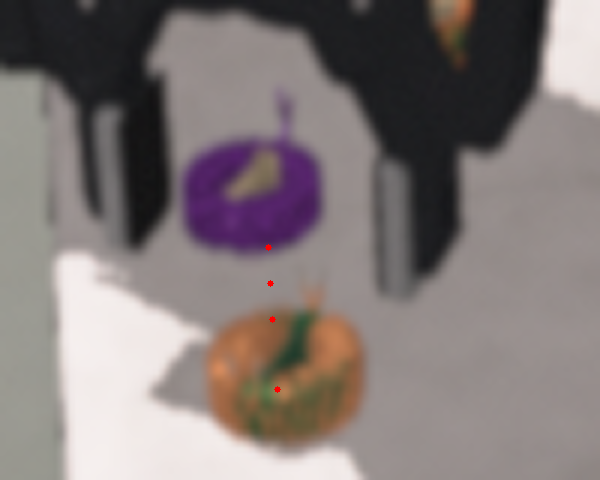

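The tips (125,245) and (405,295) again project about 35 mm above the TCP with no contact felt. I'll keep going down slowly, guided by force.

```bash
python3 -m handwheel '[0.3,0,0,-0.003,0, 0.3,0,0,-0.006,0, 0.3,0,0,-0.006,0]'|egrep 'eef|cont'; python3 -m handwheel '[0.3,0,0,-0.003,0, 0.3,0,0,-0.005,0,0.3,0,0,-0.005,0]'|egrep 'eef|cont'
```

```text
eef_pos: [0.4826, -0.2287, 0.0001]
contact_force: [0.3, -0.7, 0.7]
eef_pos: [0.4825, -0.2287, -0.005]
contact_force: [0.0, -0.7, 0.4]
```

```bash
python3 -m handwheel '[0.3,0,0,-0.003,0, 0.3,0,0,-0.005,0, 0.3,0,0,-0.005,0]'|egrep 'eef|cont'
```

```text
eef_pos: [0.4825, -0.2287, -0.01]
contact_force: [-0.5, -0.5, -0.1]
```

```bash
python3 -m handwheel '[0.3,0,0,-0.002,0, 0.3,0,0,-0.004,0, 0.3,0,0,-0.004,0]'|egrep 'eef|cont'
python3 - <<'E'
from h import *
s=grab("side");t=grab("top");
W=np.hstack([crop(s,170,320,110,100,3.6),crop(t,390,240,110,100,3.6)]);cv2.imwrite("pics/c7.png",W)
E
```

```text
eef_pos: [0.4826, -0.2288, -0.0139]
contact_force: [-0.4, 0.5, 0.6]
```

View pics/c7.png

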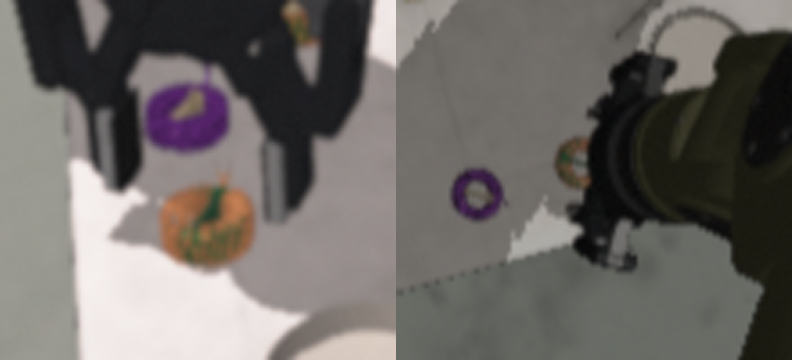

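The side view shows tips at (203,373) and (246,381), still above the choke body at (228,382). The reported TCP is at -14 mm without contact, so the reported z is really offset. I'll quantify it.

Run:
```python
from h import *
for uv in((203.3,372.8),(246.4,381.1),(224.9,377)):
    o,d=ray("side",uv)
    for y in(-.21,-.2288,-.24): print(uv,y,(o+d*(y-o[1])/d[1]).round(4))
print("knuckle tri",tri((452.9,283.7),(170+197/3.6,320+0/3.6)))
# top axis at heights
for z in(.1,.15,.2): print(z,plane("top",(452.9,283.7),z))
```

```text
(203.3, 372.8) -0.21 [ 0.4461 -0.21    0.0112]
(203.3, 372.8) -0.2288 [ 0.4517 -0.2288  0.0255]
(203.3, 372.8) -0.24 [ 0.455  -0.24    0.0341]
(246.4, 381.1) -0.21 [ 0.5076 -0.21   -0.0006]
(246.4, 381.1) -0.2288 [ 0.5113 -0.2288  0.0141]
(246.4, 381.1) -0.24 [ 0.5135 -0.24    0.0229]
(224.9, 377) -0.21 [ 0.4768 -0.21    0.0052]
(224.9, 377) -0.2288 [ 0.4815 -0.2288  0.0198]
(224.9, 377) -0.24 [ 0.4843 -0.24    0.0284]
knuckle tri (array([ 0.48405267, -0.226625  ,  0.11047501]), np.float64(0.003564124947533268))
0.1 [ 0.48260379 -0.23016316  0.1       ]
0.15 [ 0.48122123 -0.21517128  0.15      ]
0.2 [ 0.47983867 -0.20017941  0.2       ]
```

The tips are at about 20 mm now, so real tip z ≈ TCP z + 30 mm when closed to 38 mm. I'll go 9 mm lower and grip.

```bash
python3 -m handwheel '[0.3,0,0,-0.003,0, 0.3,0,0,-0.006,0, 0.3,0,0,-0.009,0, 0.3,0,0,-0.009,0]'|egrep 'eef|cont'; python3 -m handwheel '[0.7,0,0,-0.009,0, 0.7,0,0,-0.009,0, 0.7,0,0,-0.009,0, 0.7,0,0,-0.009,0, 0.7,0,0,-0.009,0, 0.7,0,0,-0.009,0]' 25
```

```text
eef_pos: [0.4823, -0.2286, -0.0233]
contact_force: [-1.1, 0.4, -0.9]
clock: 4.63
eef_pos: [0.4828, -0.2288, -0.0315]
tool_rot: [-2.45, -1.967, 0.0]
contact_force: [0.3, 0.2, 0.1]
grip_width: 0.0347
grasp_force: 24.9
```

I repeated the -9 mm shift by mistake and gripped low. I'll open, raise 8 mm and regrip so the tips clear the cassette notches.

```bash
python3 -m handwheel '[0.45,0,0,0,0, 0.45,0,0,0,0, 0.45,0,0,0.004,0, 0.45,0,0,0.008,0, 0.45,0,0,0.008,0, 0.7,0,0,0.008,0, 0.7,0,0,0.008,0, 0.7,0,0,0.008,0, 0.7,0,0,0.008,0]' 25; python3 -m handwheel '[0.7,0,0,0.04,0, 0.7,0,0,0.08,0, 0.7,0,0,0.12,0, 0.7,0,0,0.12,0]'
python3 - <<'E'
from h import *
s=grab("side");o=robot.get_obs();print(o["eef_pos"])
cv2.imwrite("pics/s8.png",s)
x,y=np.round(proj("side",o["eef_pos"]+[0,0,.03])).astype(int);print(x,y)
H=cv2.cvtColor(s,cv2.COLOR_BGR2HSV)
y0,x0=y-40,x-45;k=cv2.inRange(H[y0:y+45,x0:x+45],(3,75,50),(90,255,255))
for c in cv2.findContours(k,0,2)[0]:
    if cv2.contourArea(c)>25:print(cv2.boundingRect(c+[x0,y0]),cv2.contourArea(c))
W=crop(s,x-45,y-45,90,90,5);cv2.imwrite("pics/c8.png",W)
E
```

```text
clock: 5.38
eef_pos: [0.4834, -0.2291, -0.0228]
tool_rot: [2.449, 1.966, 0.001]
contact_force: [-0.4, 0.4, 6.3]
grip_width: 0.0343
grasp_force: 24.3
clock: 5.72
eef_pos: [0.4876, -0.2311, 0.1042]
tool_rot: [2.442, 1.96, 0.008]
contact_force: [2.4, -0.5, 0.1]
grip_width: 0.0338
grasp_force: 25.2
[ 0.48641312 -0.23055845  0.10110232]
224 308
(241, 316, 21, 17) 245.0
(210, 290, 29, 25) 411.5
```

Run:
```python
from h import *
o=robot.get_obs();print(o["grip_width"],o["grasp_force"],o["eef_pos"])
s=cv2.imread("pics/s8.png")
k=cv2.inRange(cv2.cvtColor(s,cv2.COLOR_BGR2HSV),(0,0,0),(180,255,95))  # dark+grey fingers
for c in range(196,256,4):
    col=np.where(k[230:330,c])[0];print(c,(col.max()+230) if len(col) else None,s[285:325:5,c].mean(1).astype(int))
for uv in((224.5,302.5),(224.5,315)):
    q,d=ray("side",uv);print((q+d*(-.2306-q[1])/d[1]).round(4))
```

```text
0.034111216678799364 25.24465262889862 [ 0.48641312 -0.23055845  0.10110232]
196 274 [143 135 129 153 152 143 141 141]
200 294 [ 43  81  99 151 150 142 141 140]
204 277 [112 110 105 125 115 142 141 141]
208 303 [ 24  29  40  54 124 145 143 141]
212 297 [ 21  21  23 108 117 128 143 142]
216 252 [132 126 102 122  97 102 137 143]
220 313 [149 147 110 116  96  73 128 142]
224 301 [147 149 101  64  93  86 140 140]
228 310 [146 139  68  59  86  79 181 147]
232 273 [ 98  91 102 110  82  89 218 169]
236 282 [109 110 112 112 111 107 230 227]
240 304 [ 33  33  36  42  95 227 231 213]
244 329 [ 27  26  27  42 229 230 229  95]
248 329 [118 101  93 159 231 231 217  86]
252 329 [166 148 162 194 234 232 211 113]
[ 0.488  -0.2306  0.1394]
[ 0.487  -0.2306  0.1207]
```

B is held and the width is stable, with the tips about 5–10 mm above its underside. I'll carry it to above pocket_1: shift (0.102, 0.540), turn -4.8°.

```bash
python3 -m handwheel '[0.7,0.102,0.54,0,-4.8, 0.7,0.102,0.54,0,-4.8, 0.7,0.102,0.54,0,-4.8, 0.7,0.102,0.54,0,-4.8, 0.7,0.102,0.54,0,-4.8, 0.7,0.102,0.54,0,-4.8, 0.7,0.102,0.54,0,-4.8, 0.7,0.102,0.54,0,-4.8, 0.7,0.102,0.54,0,-4.8, 0.7,0.102,0.54,0,-4.8]' >/dev/null
python3 - <<'E'
from h import *
print(robot.get_obs()["eef_pos"])
E
```

```text
[0.55914029 0.18236788 0.09507494]
```

```bash
python3 -m handwheel '[0.7,0.025,0.13,0,0, 0.7,0.025,0.13,0,0, 0.7,0.025,0.13,0,0, 0.7,0.025,0.13,0,0, 0.7,0.025,0.13,0,0, 0.7,0.025,0.13,0,0,0.7,0.025,0.13,0,0]'
python3 - <<'E'
from h import *
from scipy.spatial.transform import Rotation as Ro
o=robot.get_obs();e=o["eef_pos"];print(e);y=Ro.from_rotvec(o["tool_rot"]).as_matrix()[:,1];print(np.degrees(np.arctan2(y[1],y[0])))
for n in("side","top"):
    s=grab(n);cv2.imwrite(f"pics/{n}9.png",s)
    x,yy=np.round(proj(n,e+[0,0,.03])).astype(int);print(n,x,yy)
    y0,x0=yy-25,x-25;H=cv2.cvtColor(s,cv2.COLOR_BGR2HSV)[y0:yy+25,x0:x+25]
    k=cv2.inRange(H,(3,85,50),(80,255,255))
    for c in cv2.findContours(k,0,2)[0]:
        if cv2.contourArea(c)>15:print(cv2.boundingRect(c+[x0,y0]),cv2.contourArea(c))
E
```

```text
clock: 7.18
eef_pos: [0.5843, 0.3089, 0.0955]
tool_rot: [2.531, 1.861, -0.004]
contact_force: [-1.0, -0.6, -1.1]
grip_width: 0.0341
grasp_force: 25.2
[0.58431848 0.30885424 0.09545441]
-17.33600148788818
side 317 192
(309, 186, 16, 9) 83.0
top 215 231
```

```bash
python3 -m handwheel '[0.7,0,0,-0.04,0, 0.7,0,0,-0.08,0, 0.7,0,0,-0.086,0, 0.7,0,0,-0.086,0, 0.7,0,0,-0.086,0]'
python3 - <<'E'
from h import *
e=robot.get_obs()["eef_pos"];s=grab("side");cv2.imwrite("pics/side10.png",s)
b=(280,205,75,60);c=crop(s,*b,8)
# projected pocket_1 floor/wall top corners (cassette walls z=.027)
th=np.radians(-17.05);R=np.array([[np.cos(th),-np.sin(th)],[np.sin(th),np.cos(th)]])
ctr=np.array([.5593,.2276])
for dx,dy in((-.0195,.0685),(.0195,.0685),(.0195,.1075),(-.0195,.1075)):
    p=np.r_[ctr+R@[dx,dy],.027];cv2.circle(c,tuple(((proj("side",p)-b[:2]+.5)*8).astype(int)),3,(0,0,255),-1)
cv2.imwrite("pics/c10.png",c);print(e)
E
```

```text
clock: 7.7
eef_pos: [0.5855, 0.3098, 0.0115]
tool_rot: [2.531, 1.861, -0.0]
contact_force: [-0.2, 0.3, -0.0]
grip_width: 0.0338
grasp_force: 25.3
[0.58550263 0.30983402 0.0115176 ]
```

View pics/c10.png

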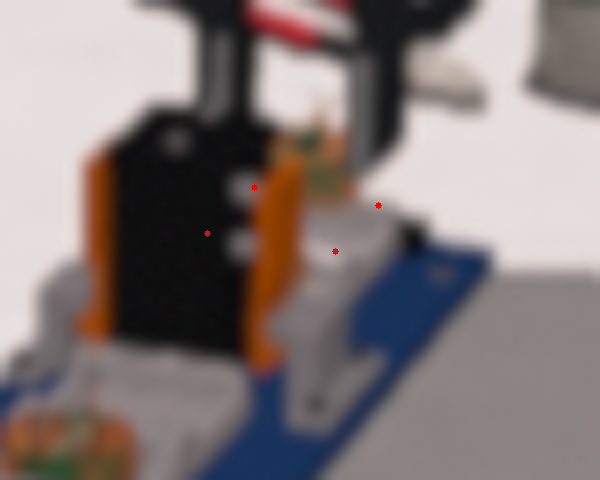

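The choke hangs at (315,165) in the crop, just above the cassette's far end; the handle hides the rest. I'll set it down slowly, watching the force.

```bash
python3 -m handwheel '[0.7,0,0.001,-0.003,0, 0.7,0,0.001,-0.006,0, 0.7,0,0.001,-0.009,0, 0.7,0,0.001,-0.009,0]'|egrep 'eef|cont|width'; python3 -m handwheel '[0.7,0,0,-0.002,0, 0.7,0,0,-0.004,0, 0.7,0,0,-0.005,0,0.7,0,0,-0.005,0]'|egrep 'eef|cont|width'
```

```text
eef_pos: [0.5852, 0.3116, 0.0016]
contact_force: [0.3, -0.1, -1.2]
grip_width: 0.0337
eef_pos: [0.5849, 0.3114, -0.0039]
contact_force: [-0.7, -0.6, -0.4]
grip_width: 0.0342
```

```bash
python3 -m handwheel '[0.7,0,0,-0.001,0, 0.7,0,0,-0.002,0, 0.7,0,0,-0.003,0,0.7,0,0,-0.003,0]'|egrep 'eef|cont|width'
```

```text
eef_pos: [0.5852, 0.3116, -0.0066]
contact_force: [-0.6, 0.4, -0.1]
grip_width: 0.0341
```

```bash
python3 -m handwheel '[0.7,0,0,-0.001,0, 0.7,0,0,-0.002,0, 0.7,0,0,-0.002,0]'|egrep 'eef|cont|width'
```

```text
eef_pos: [0.5853, 0.3116, -0.0068]
contact_force: [-4.6, -1.9, 11.9]
grip_width: 0.0339
```

```bash
python3 -m handwheel '[0.7,0,0,-0.001,0, 0.7,0,0,-0.001,0]'|egrep 'eef|cont|width'
```

```text
eef_pos: [0.5853, 0.3116, -0.0069]
contact_force: [-6.4, -3.0, 16.3]
grip_width: 0.0339
```

Contact comes exactly at the expected floor height (-6.8 mm). I'll ease off 2 mm, release, rise and check.

```bash
python3 -m handwheel '[0.7,0,0,0.002,0, 0.5,0,0,0.002,0, 0.4,0,0,0.002,0, 0.4,0,0,0.002,0, 0.4,0,0,0.002,0]'|egrep 'eef|cont|width'; python3 -m handwheel '[0.4,0,0,0.02,0, 0.4,0,0,0.06,0, 0.4,0,0,0.1,0, 0.4,0,0,0.14,0,0.4,0,0,0.14,0]'|egrep 'eef|cont|width'
```

```text
eef_pos: [0.585, 0.3114, -0.008]
contact_force: [0.1, 0.6, 0.4]
grip_width: 0.051
eef_pos: [0.5898, 0.314, 0.1415]
contact_force: [0.7, 0.5, 1.2]
grip_width: 0.0515
```

```bash
python3 -m handwheel '[0.3,-0.094,-0.384,0,-17, 0.3,-0.094,-0.384,0,-17, 0.3,-0.094,-0.384,0,-17, 0.3,-0.094,-0.384,0,-17, 0.3,-0.094,-0.384,0,-17, 0.3,-0.094,-0.384,0,-17, 0.3,-0.094,-0.384,0,-17, 0.3,-0.094,-0.384,0,-17, 0.3,-0.094,-0.384,0,-17, 0.3,-0.094,-0.384,0,-17]'|egrep 'eef|cont|width'
cat > look.py <<'E'
from h import *
import sys
t=grab("top");cv2.imwrite(f"pics/top_{sys.argv[1]}.png",t)
o=robot.get_obs();print(o["eef_pos"],o["clock"])
x0,y0=200,210;S=4;z=crop(t,x0,y0,115,80,S);H=cv2.cvtColor(z,cv2.COLOR_BGR2HSV)
m=cv2.inRange(H,(100,110,30),(130,255,255))
q=cv2.approxPolyN(cv2.convexHull(np.vstack([c for c in cv2.findContours(m,0,2)[0] if cv2.contourArea(c)>300])),4,ensure_convex=True).reshape(-1,2)
print("dock c",(q/S+[x0,y0]).mean(0))
k=cv2.inRange(H,(5,60,40),(85,255,220));k=cv2.morphologyEx(k,cv2.MORPH_CLOSE,np.ones((9,9)))
th=np.radians(-17.05);R=np.array([[np.cos(th),-np.sin(th)],[np.sin(th),np.cos(th)]])
for c in cv2.findContours(k,0,2)[0]:
    if cv2.contourArea(c)>800:
        (u,v),r=cv2.minEnclosingCircle(c);uv=(u/S+x0,v/S+y0);p=plane("top",uv,.027)[:2]
        print("blob",np.round(uv,1),round(r/S,1),"cass xy",(R.T@(p-[.5573,.2273])).round(4))
E
python3 look.py a
```

```text
eef_pos: [0.4896, -0.0761, 0.1322]
contact_force: [0.5, 0.1, 0.6]
grip_width: 0.0595
[ 0.48931104 -0.0778324   0.13222801] 10.8833
dock c [258.1875 249.1875]
blob [291.1 259.9] 7.0 cass xy [-0.0007 -0.0882]
blob [240.2 242.8] 7.6 cass xy [-0.0009  0.0429]
blob [258.8 237.1] 6.6 cass xy [0.0267 0.0048]
blob [222.4 236.4] 7.7 cass xy [-0.0002  0.0892]
```

Choke B sits in pocket_1 at cassette (0, 89 mm). Now down over choke A, stopping short to check the settled position.

```bash
python3 -m handwheel '[0.3,0,0,-0.04,0, 0.3,0,0,-0.08,0, 0.3,0,0,-0.11,0, 0.3,0,0,-0.11,0, 0.3,0,0,-0.11,0]'
python3 - <<'E'
from h import *
s=grab("side");o=robot.get_obs();e=o["eef_pos"]
H=cv2.cvtColor(s,cv2.COLOR_BGR2HSV)[305:340,230:275]
k=cv2.inRange(H,(3,75,50),(90,255,255))
for c in cv2.findContours(k,0,2)[0]:
    if cv2.contourArea(c)>25:print(cv2.boundingRect(c+[230,305]),cv2.contourArea(c))
print(proj("side",[e[0],e[1],.01]))
E
```

```text
clock: 11.3
eef_pos: [0.4893, -0.072, 0.0213]
tool_rot: [-2.775, -1.467, 0.005]
contact_force: [0.1, -0.7, 0.6]
grip_width: 0.0601
grasp_force: 0.0
(241, 316, 21, 17) 258.0
[250.17844637 323.79530142]
```

```bash
python3 -m handwheel '[0.3,0.001,-0.001,-0.03,0, 0.3,0.001,-0.001,-0.044,0, 0.3,0.001,-0.001,-0.044,0, 0.3,0.001,-0.001,-0.044,0]'|egrep 'eef|cont|width'; python3 -m handwheel '[0.7,0,0,0,0, 0.7,0,0,0,0, 0.7,0,0,0,0, 0.7,0,0,0,0, 0.7,0,0,0,0, 0.7,0,0,0,0]' 25;  python3 -m handwheel '[0.7,0,0,0.04,0, 0.7,0,0,0.08,0, 0.7,0,0,0.12,0, 0.7,0,0,0.12,0]'
```

```text
eef_pos: [0.4935, -0.0734, -0.0199]
contact_force: [0.1, -0.4, -1.1]
grip_width: 0.0597
clock: 12.18
eef_pos: [0.4941, -0.0736, -0.0194]
tool_rot: [2.776, 1.467, 0.005]
contact_force: [-1.5, 0.7, 8.0]
grip_width: 0.0333
grasp_force: 24.1
clock: 12.52
eef_pos: [0.498, -0.0743, 0.1072]
tool_rot: [2.771, 1.464, 0.016]
contact_force: [1.9, -0.2, 0.1]
grip_width: 0.0331
grasp_force: 24.9
```

```bash
python3 -m handwheel '[0.7,0.0526,0.2596,0,17.2, 0.7,0.0526,0.2596,0,17.2, 0.7,0.0526,0.2596,0,17.2, 0.7,0.0526,0.2596,0,17.2, 0.7,0.0526,0.2596,0,17.2, 0.7,0.0526,0.2596,0,17.2, 0.7,0.0526,0.2596,0,17.2, 0.7,0.0526,0.2596,0,17.2, 0.7,0.0526,0.2596,0,17.2]'
python3 - <<'E'
from h import *
s=grab("side");o=robot.get_obs();e=o["eef_pos"];print(e)
x,yy=np.round(proj("side",e+[0,0,.03])).astype(int);print(x,yy)
y0,x0=yy-25,x-25;H=cv2.cvtColor(s,cv2.COLOR_BGR2HSV)[y0:yy+25,x0:x+25]
k=cv2.inRange(H,(3,85,50),(80,255,255))
for c in cv2.findContours(k,0,2)[0]:
    if cv2.contourArea(c)>15:print(cv2.boundingRect(c+[x0,y0]),cv2.contourArea(c))
E
```

```text
clock: 13.27
eef_pos: [0.5449, 0.1866, 0.099]
tool_rot: [2.525, 1.869, 0.0]
contact_force: [0.6, -1.2, -0.5]
grip_width: 0.033
grasp_force: 24.9
[0.54456203 0.18555444 0.09881698]
294 207
(311, 225, 8, 7) 33.5
(290, 223, 5, 9) 20.0
(287, 203, 16, 10) 99.0
```

```bash
python3 -m handwheel '[0.7,0.0018,0,-0.04,0, 0.7,0.0018,0,-0.08,0, 0.7,0.0018,0,-0.084,0, 0.7,0.0018,0,-0.084,0, 0.7,0.0018,0,-0.084,0]'
```

```text
clock: 13.73
eef_pos: [0.5469, 0.1851, 0.0157]
tool_rot: [2.528, 1.865, -0.0]
contact_force: [-0.7, -0.1, -0.3]
grip_width: 0.0326
grasp_force: 25.1
```

```bash
python3 -m handwheel '[0.7,0,0.001,-0.003,0, 0.7,0,0.001,-0.006,0, 0.7,0,0.001,-0.009,0, 0.7,0,0.001,-0.009,0]'|egrep 'eef|cont|width'; python3 -m handwheel '[0.7,0,0,-0.002,0, 0.7,0,0,-0.004,0, 0.7,0,0,-0.006,0,0.7,0,0,-0.006,0]'|egrep 'eef|cont|width'
```

```text
eef_pos: [0.5469, 0.1873, 0.0059]
contact_force: [-1.0, 0.7, -0.6]
grip_width: 0.0332
eef_pos: [0.5462, 0.1871, -0.001]
contact_force: [-0.6, -0.3, 0.4]
grip_width: 0.033
```

```bash
python3 -m handwheel '[0.7,0,0,-0.001,0, 0.7,0,0,-0.002,0, 0.7,0,0,-0.003,0,0.7,0,0,-0.003,0]'|egrep 'eef|cont|width'
```

```text
eef_pos: [0.5466, 0.1872, -0.0033]
contact_force: [-0.8, -0.6, 4.0]
grip_width: 0.0331
```

Contact is at the floor height again. I'll release and rise over the handle.

```bash
python3 -m handwheel '[0.7,0,0,0,0, 0.5,0,0,0,0, 0.4,0,0,0,0, 0.4,0,0,0,0, 0.4,0,0,0,0]'|egrep 'eef|cont|width'; python3 -m handwheel '[0.4,0,0,0.03,0, 0.4,0,0,0.07,0, 0.4,0,0,0.11,0, 0,0,0,0.15,0, 0,-0.08,-0.2,0.15,0, 0,-0.08,-0.2,0.15,0,0,-0.08,-0.2,0.15,0,0,-0.08,-0.2,0.15,0,0,-0.08,-0.2,0.15,0]'|egrep 'eef|cont|width'; python3 look.py b
```

```text
eef_pos: [0.5466, 0.1871, -0.0036]
contact_force: [-0.4, 0.3, -0.1]
grip_width: 0.0513
eef_pos: [0.4683, -0.0077, 0.1466]
contact_force: [0.1, -0.6, 0.5]
grip_width: 0.0853
[ 0.46486592 -0.01394181  0.14635259] 15.95
dock c [258.1875 249.125 ]
blob [291.  259.9] 7.0 cass xy [-0.0006 -0.088 ]
blob [273.4 253.7] 7.4 cass xy [-0.0001 -0.0426]
blob [240.2 242.6] 7.5 cass xy [-0.0007  0.043 ]
blob [258.8 237.1] 6.6 cass xy [0.0267 0.0048]
blob [222.4 236.4] 7.7 cass xy [-0.0002  0.0892]
```

All four chokes are seated (cassette y ≈ -88, -43, +43, +89 mm). Now to the handle: move above its centre (0.5593, 0.2276).

```bash
python3 -m handwheel '[0,0.0927,0.2405,0,0, 0,0.0927,0.2405,0,0, 0,0.0927,0.2405,0,0, 0,0.0927,0.2405,0,0, 0,0.0927,0.2405,0,0, 0,0.0927,0.2405,0,0, 0,0.0927,0.2405,0,0, 0,0.0927,0.2405,-0.04,0, 0,0.0927,0.2405,-0.06,0, 0,0.0927,0.2405,-0.06,0]'
python3 - <<'E'
from h import *
print(plane("top",(254.8,246.6),.076))
E
```

```text
clock: 16.78
eef_pos: [0.5581, 0.233, 0.0814]
tool_rot: [-2.525, -1.867, 0.013]
contact_force: [-0.8, -0.2, -0.5]
grip_width: 0.0858
grasp_force: 0.0
[0.55598101 0.2261272  0.076     ]
```

```bash
python3 -m handwheel '[0,0,0,0,0, 0,0,0,-0.02,0, 0,0,0,-0.04,0, 0,0,0,-0.04,0]'|egrep 'eef|cont'; python3 -m handwheel '[0,0,0,-0.015,0, 0,0,0,-0.03,0, 0,0,0,-0.03,0, 0,0,0,-0.03,0]'|egrep 'eef|cont'
```

```text
eef_pos: [0.5609, 0.2333, 0.0453]
contact_force: [-1.5, -0.7, -0.8]
eef_pos: [0.5623, 0.2341, 0.0179]
contact_force: [-0.3, 1.1, 0.6]
```

```bash
python3 -m handwheel '[0,-0.003,-0.0065,-0.001,0, 0,-0.003,-0.0065,-0.001,0, 0,-0.003,-0.0065,-0.001,0]'|egrep 'eef|cont'; python3 -m handwheel '[0.4,0,0,0,0, 0.45,0,0,0,0, 0.7,0,0,0,0, 0.7,0,0,0,0, 0.7,0,0,0,0, 0.7,0,0,0,0, 0.7,0,0,0,0, 0.7,0,0,0,0]' 60
```

```text
eef_pos: [0.5595, 0.2275, 0.0168]
contact_force: [0.4, 0.4, 0.1]
clock: 18.37
eef_pos: [0.5599, 0.2283, 0.0175]
tool_rot: [2.526, 1.867, 0.004]
contact_force: [-2.7, -1.1, 14.6]
grip_width: 0.0371
grasp_force: 62.9
```

```bash
python3 -m handwheel '[0.7,0,0,0,0, 0.7,0,0,0,0, 0.7,0,0,0,0]' 25|egrep 'eef|cont|width|grasp'; python3 -m handwheel '[0.7,0,0,0,0, 0.7,0,0,0,0, 0.7,0,0,0,0,0.7,0,0,0,0]' 60|egrep 'eef|cont|width|grasp'; python3 -m handwheel '[0.7,0,0,0.002,0, 0.7,0,0,0.004,0, 0.7,0,0,0.006,0, 0.7,0,0,0.006,0]' |egrep 'eef|cont|width|grasp'
```

```text
eef_pos: [0.56, 0.2283, 0.0176]
contact_force: [-3.5, -1.0, 13.5]
grip_width: 0.0377
grasp_force: 62.9
eef_pos: [0.5599, 0.2283, 0.0175]
contact_force: [-3.1, -1.4, 13.4]
grip_width: 0.0373
grasp_force: 62.9
eef_pos: [0.5585, 0.2275, 0.021]
contact_force: [1.0, 0.2, -6.5]
grip_width: 0.0374
grasp_force: 61.0
```

```bash
python3 -m handwheel '[0.7,0,0,0.002,0, 0.7,0,0,0.004,0, 0.7,0,0,0.005,0, 0.7,0,0,0.005,0]' |egrep 'eef|cont|width|grasp'; python3 look.py c
```

```text
eef_pos: [0.5588, 0.2278, 0.0266]
contact_force: [1.1, 0.8, -5.7]
grip_width: 0.0369
grasp_force: 60.9
[0.55877627 0.22775754 0.02654699] 19.6667
dock c [285.8125 258.5625]
blob [291.  260.3] 7.1 cass xy [-0.0016 -0.0882]
blob [273.2 253.9] 7.3 cass xy [-0.0007 -0.0423]
blob [237.8 249.9] 54.9 cass xy [-0.0192  0.0426]
```

The load is a steady 5–6 N, which is the full cassette's weight, so it is unlatched. I'll lift it gently.

```bash
python3 -m handwheel '[0.7,0,0,0.005,0, 0.7,0,0,0.013,0, 0.7,0,0,0.025,0, 0.7,0,0,0.04,0, 0.7,0,0,0.055,0, 0.7,0,0,0.07,0, 0.7,0,0,0.085,0, 0.7,0,0,0.097,0, 0.7,0,0,0.106,0, 0.7,0,0,0.11,0]' |egrep 'eef|cont|width|grasp'; python3 -m handwheel '[0.7,0,0,0,0, 0.7,0,0,0,0, 0.7,0,0,0,0, 0.7,0,0,0,0, 0.7,0,0,0,0, 0.7,0,0,0,0]'
python3 - <<'E'
from h import *
t=grab("top");s=grab("side");cv2.imwrite("pics/tF.png",t);cv2.imwrite("pics/sF.png",s)
H=cv2.cvtColor(s,cv2.COLOR_BGR2HSV)
for nm,lo,hi in(("orange",(5,170,110),(20,255,255)),("choke",(3,75,40),(85,255,220))):
    k=cv2.inRange(H[130:290,240:350],lo,hi)
    for c in cv2.findContours(k,0,2)[0]:
        if cv2.contourArea(c)>15:print(nm,cv2.boundingRect(c+[240,130]),cv2.contourArea(c))
H=cv2.cvtColor(t,cv2.COLOR_BGR2HSV);k=cv2.inRange(H[190:300,180:330],(5,60,40),(85,255,220))
for c in cv2.findContours(k,0,2)[0]:
    if cv2.contourArea(c)>20:
        uv=np.array(cv2.minEnclosingCircle(c)[0])+[180,190];p=plane("top",uv,.027+.113)[:2]
        th=np.radians(-17.05);R=np.array([[np.cos(th),-np.sin(th)],[np.sin(th),np.cos(th)]])
        print("top",uv,cv2.contourArea(c),(R.T@(p-[.5573,.2273])).round(3))
# expected side pixels of chokes in lifted cassette (lift .116)
th=np.radians(-17.05);R=np.array([[np.cos(th),-np.sin(th)],[np.sin(th),np.cos(th)]])
for y in(.088,.044,-.044,-.088):print(y,proj("side",np.r_[np.array([.5593,.2276])+R@[0,y],.03+.116]))
E
```

```text
eef_pos: [0.56, 0.2282, 0.1391]
contact_force: [0.4, 0.0, -5.1]
grip_width: 0.0372
grasp_force: 61.0
clock: 21.0
eef_pos: [0.5586, 0.2276, 0.1359]
tool_rot: [-2.526, -1.867, 0.002]
contact_force: [-0.5, -0.3, -5.6]
grip_width: 0.0371
grasp_force: 61.0
orange (309, 173, 6, 24) 51.0
choke (279, 193, 26, 17) 222.5
choke (308, 171, 18, 28) 187.0
top [288.11764526 256.41176605] 159.5 [-0.001 -0.088]
top [268.5        249.79999924] 166.5 [-0.001 -0.042]
top [234.5 199.5] 31.0 [0.08  0.066]
top [226.5 244.5] 7468.0 [-0.02   0.049]
0.088 [317.0779789  182.48979292]
0.044 [310.31434193 187.75454282]
-0.044 [295.31089606 199.43308062]
-0.088 [286.95964119 205.933617  ]
```

The lift is 118 mm. The visible chokes are where a level cassette puts them, and the load and grip are steady. Handing in.

```bash
python3 -c "
from station import robot
print(robot.get_obs()['dq'].round(3)); print(robot.job_done())"
```

```text
[ 0.001 -0.001  0.002  0.001 -0.001 -0.001]
the job is handed in; nothing more can be done
None
```

I placed both chokes in the empty pockets, and the arm is holding the cassette still, catches pinched at about 60 N, about 11.8 cm above the dock plate. After the lift I could confirm only the two -y chokes and the level by camera; pockets 1 and 2 were hard to make out, though the load stayed steady at 5–6 N. I handed the job in at about 21 s and no verdict came back.

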